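# Unpin and open the specimen transport case

### The job

The aluminium specimen case has arrived at the blood bench with its lid pinned shut. Draw the retaining pin sideways out of the hasp staple and lay it down flat inside the steel instrument tray (set it down, do not drop it), then raise the lid until it stands upright on its hinges, so that the tubes can be unpacked. Leave the tray and the other things on the bench where they are.

Things in the scene. Friction and masses are not known exactly. Their poses are not given: they have to be found in the camera images.
- case: Aluminium case, black corners, 140 deep (x) x 260 wide (y) x 112 mm high with its lid; it does not shift on the bench. Origin under its centre; x points from the hasp side (front, towards the robot) to the hinge side, y to the left seen from the robot, z up. In front of the lid's front edge: a hasp (right, y = -50 mm) and a grab handle (left, y = +67 mm). Inside: a rack of capped tubes.
- staple (a point): Centre of the eye of the hasp staple, 118 mm above the bench, 42 mm in front of the case's front wall (112 mm in front of its centre). The staple is an upside-down U of steel flat bar, 20 mm wide along y, fixed to the case; its eye is 12 mm wide (x), 12 mm high, and runs along the case's y.
- hasp_plate (a point): Centre of the slot of the hasp plate, on its top face, 112 mm above the bench. The plate is part of the lid: steel, 60 mm along y, 4 mm thick, reaching 64 mm out from the case; its slot fits over the staple. The pin lies on it inside the eye, so that the lid cannot rise.
- pin: Loose retaining pin, 132 mm long, 60 g: steel shaft 8 mm thick, square black ribbed grip 20 x 20 x 50 mm. Origin on its axis; its y runs along it to the free tip at y = +46 mm; the grip spans y = -36 to -86. It starts level through the staple, parallel to the case's y, grip to the right, and draws out only along the case's -y (4 mm play): 60 mm frees the tip of the staple, 85 mm of the hasp plate too.
- pin_grip (a point): Middle of the pin's grip, on its axis, 116 mm above the bench at the start; 42 mm in front of the case's front wall, free on both sides.
- pin_tip (a point): Free tip of the pin's shaft.
- pin_mid (a point): Middle of the pin's length, on its axis.
- tray: Open stainless instrument tray, loose, 400 g, 210 (x) x 120 (y) x 30 mm high, walls and floor 3 mm. Origin under its centre, x along its length. The pin (132 mm) fits lying along its length, not across it. It stands on the bench left or right of the case.
- lid (a joint): Hinge of the lid along the rear top edge of the case, rad: 0 shut, 1.57 upright, stop at 1.75. Stiff friction hinge: the lid (420 g) stays where it is left; raising it by the handle takes about 5 N.
- lid_handle (a point): Middle of the lid's grab handle: a round steel bar, 12 mm diameter and 90 mm long along the case's y, carried 42 mm out in front of the lid's front edge by an arm at each end, at lid height (106 mm above the bench when shut). The gap between bar and case is 36 mm. It swings with the lid on a radius of 182 mm about the hinge: up and away from the robot.
- lid_hinge (a point): Point on the hinge axis (along the case's y) level with the middle of the handle; 100 mm above the bench, 70 mm behind the case's centre.
- tube_block: Bystander: white foam block 190 x 100 x 45 mm holding five capped tubes (84 mm high over the caps), on the side of the case where the tray is not. Origin under its centre.
- label_roll: Bystander: paper label roll, 90 mm across, 35 mm high, lying near the robot. Origin under its centre.
- reagent_bottle: Bystander: white bottle, 60 mm across, 130 mm high. Origin under its centre.
- pipette: Bystander: hand pipette lying near the robot, 280 mm long, 24 mm high. Origin on the bench below its body, x towards its tip.
- control_jar: Bystander: amber glass jar, 64 mm across, 50 mm high. Origin under its centre.

How it is judged:
By the outcome, as a careful person would: the job done as asked, in the order asked, and still so for the second after the job is handed in, with the robot touching nothing.
It also fails if it takes over 58 s, if anything falls off the work surface, if the arm or the gripper's body presses on something with over 40 N, if the wrist force passes 120 N, or if a joint passes its speed limit or range.

### The arm

A 6-joint arm with a two-finger parallel gripper is mounted at the origin on the work surface. World frame = base frame: x ahead of the robot, y to its left, z up, the work surface at z = 0. Lengths are in m, angles in rad, forces in N, time in s.
With the tool pointing down it reaches from about 0.35 to 0.775 m from the base axis. Payload 5.5 kg.
Tool frame: the origin (TCP) lies on the centre line of the jaws, within the pads' length; the fingertips stand 11 mm ahead of it and the grasp point (between the pads) lies 8 mm behind it; z points along the fingers, y is the line along which they close (so a half turn about z gives the same grasp; the last joint's range is limited). The gripper opens to 85 mm and grips with 20 to 120 N. Pads are 22 mm wide; open, the fingers measure 114 mm over their backs; the gripper's body (76 mm by 85 mm) begins 54 mm behind the grasp point. The pads swing forward as they close: fully open they stand 13 mm farther back than shut.
Start: joints at [1.139, 0.313, 0.046, 1.304, 0, 1.431], TCP at [0.165, 0.551, 0.221] pointing down, gripper open.
Joint ranges: [-2.76, 2.76], [-0.86, 1.69], [-1.03, 1.26], [-2.2, 2.34], [-1.47, 1.5], [-3.14, 3.14]. Speed limits (rad/s): [2.57, 2.57, 3.14, 3.14, 3.14, 3.14].

### API

Orientations are given as a unit quaternion [w, x, y, z].
In Python, from workcell import get_state, eyes, env gives the robot as it stands.
- The arm moves only by the shell command python3 -m inch 'ROWS' [OPENING] [FORCE]. ROWS is JSON, one flat list of numbers, 4 for each row, row after row: the shift along the tool's x, y, z in cm, then the turn about the tool's z in rad. A call has exactly 5 rows; each row shifts and turns the commanded pose from where the row before left it, along the tool's axes as they then stand; what a row does not reach is not made up. A row lasts 1/12 s, in which the tool goes at most 41.7 mm and 7.16 degrees, less where a joint would pass 70% of its speed; a pose out of reach is approached as far as the arm can. A call is refused whole if a number of a shift passes 4.17 or a number of a turn 0.125, either way. A call with a gripper value outside its range is refused whole. OPENING is the opening, from -1 (shut) to 1 (fully open), set as the call begins (- or left out, the last holds). The fingers move at their own pace and stop on an object; FORCE is the grip in N (left out, the last holds). Time passes only in rows, so rows that do not move let the fingers close, or fill a call up. It gives the time, the measured TCP pose, the force, the opening and the grip force at its end, in the units of the state.
- get_state(): the state, without advancing time (a new reading comes with each control period).
- eyes.read_camera(name): name is "scene" or "side" or "wrist"; returns the picture (400x640x3 uint8, red, green, blue); there is no depth.
- eyes.camera_info(name): a dict with "fovy" (degrees; the focal length in pixels is half the picture's height over the tangent of half this angle, whatever the lens; pixels are square), "cx", "cy" (the principal point, pixels), "D" ([k1, k2, p1, p2, k3] as OpenCV has them; the pictures are not rectified), "xyz" and "orientation" of the camera in the world. Camera axes: x right, y down, z forward; pixel columns grow to the right and rows downward; lengths in m; the calibration is good to about 2 mm. A picture is of the moment at which its call begins: read the wrist's pose just before it. camera_info takes no time and is no camera call; for the wrist camera it gives the pose at the moment of the call.
- env.hand_in(): hands the job in; it is judged then, once.
The state is a dict: "clock": time; "joint_pos": joint angles; "qvel": joint speeds; "tau": joint torques, N m; "tcp_pos": TCP position; "orientation": TCP orientation; "wrist_force": force on the tool from outside, world axes, zero at the start; "ft_torque": the same for the moment, N m; "finger_gap": finger opening in m; "grip_force": force on a finger pad.
Only numpy, scipy, OpenCV 4.12 (cv2) and the standard library are available. Lean on these libraries where they do the work, as an engineer would, in place of code of your own. Each camera call takes 0.05 s, during which the arm holds its last target. There are 200 camera calls.

## Working session

There is one attempt and no reset: what is moved stays moved. The work goes in short steps, Python scripts to look and compute and a shell command to move; the robot and the scene stay as the last step left them, time stands still between calls to the robot, and variables do not carry over. Pictures are saved under pics/ and viewed, at most 10 in all, crops included, and the job is handed in when it is done.

```bash
mkdir -p pics; ls
python3 - <<'E'
from workcell import get_state, eyes, env
import cv2
print(get_state())
for n in ("scene","side"):
    print(n,eyes.camera_info(n)); cv2.imwrite(f"pics/{n}0.png",eyes.read_camera(n)[:,:,::-1])
print(eyes.camera_info("wrist"))
E
```

```text
pics
{'clock': 0.0, 'joint_pos': array([1.13939629e+00, 3.13982282e-01, 4.49749982e-02, 1.30359322e+00,
       1.72784843e-05, 1.43116343e+00]), 'qvel': array([-2.73760498e-03, -4.30465495e-05,  3.83558021e-04, -1.68795324e-03,
       -2.90538191e-04,  1.83302061e-03]), 'tau': array([ 4.57058222e-04, -4.80626786e+01,  2.98533297e+01,  1.94089237e-02,
        4.86272552e-05, -2.73035354e-07]), 'tcp_pos': array([0.165195  , 0.5502075 , 0.21971757]), 'orientation': array([-2.62365320e-04,  1.45366618e-01,  9.89377447e-01, -8.63134864e-04]), 'wrist_force': array([ 0.29846844,  0.75811391, -0.29030473]), 'ft_torque': array([ 0.01060234, -0.02624851, -0.00804074]), 'grip_force': 0.0, 'finger_gap': 0.08535835619479468}
scene {'fovy': 44.9604969691973, 'cx': 319.5052408673099, 'cy': 205.06081846568435, 'D': array([-0.05351362,  0.        ,  0.        ,  0.        ,  0.        ]), 'xyz': array([ 1.28169208, -0.41420856,  0.85342125]), 'orientation': array([-0.35194005,  0.79189986,  0.45111036, -0.2133829 ])}
side {'fovy': 47.64510107226525, 'cx': 317.6892461727103, 'cy': 202.2510568363694, 'D': array([-0.13140653,  0.        ,  0.        ,  0.        ,  0.        ]), 'xyz': array([ 0.31787608, -0.88130069,  0.87580015]), 'orientation': array([-0.41437245,  0.90088747, -0.11882647,  0.05076915])}
{'fovy': 66.08575271548587, 'cx': 324.317848997869, 'cy': 198.29345267349876, 'D': array([-0.04476541,  0.        ,  0.        ,  0.        ,  0.        ]), 'xyz': array([0.09168193, 0.57222419, 0.3734575 ]), 'orientation': array([0.1227104 , 0.79303975, 0.5898551 , 0.09000603])}
```

View pics/scene0.png

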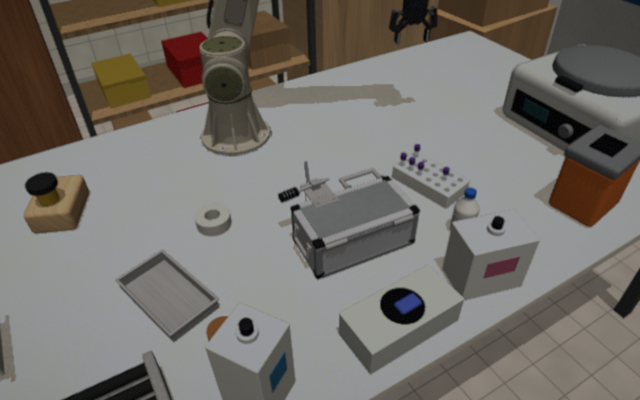

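View pics/side0.png

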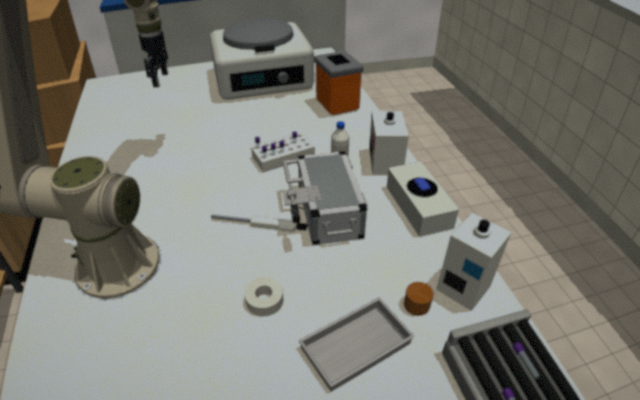

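The scene view shows the case at about (355,225), pin grip (289,194), handle (365,180) and tray (168,292). In the side view the tray is at (357,343). I'll zoom in to get corners.

```bash
cat > h.py <<'E'
import numpy as np, cv2
from scipy.spatial.transform import Rotation as R
from workcell import get_state, eyes, env
def rot(q): return R.from_quat([q[1],q[2],q[3],q[0]])
def ray(info,uv):
    f=200/np.tan(np.radians(info["fovy"])/2)
    K=np.array([[f,0,info["cx"]],[0,f,info["cy"]],[0,0,1]])
    p=cv2.undistortPoints(np.array(uv,float).reshape(-1,1,2),K,info["D"]).reshape(-1,2)
    return info["xyz"],rot(info["orientation"]).apply(np.c_[p,np.ones(len(p))])
def plane(info,uv,z):
    o,d=ray(info,uv); return o+d*((z-o[2])/d[:,2])[:,None]
def proj(info,P):
    f=200/np.tan(np.radians(info["fovy"])/2)
    K=np.array([[f,0,info["cx"]],[0,f,info["cy"]],[0,0,1]])
    r=rot(info["orientation"]).inv(); 
    return cv2.projectPoints(np.array(P,float),r.as_rotvec(),-r.apply(info["xyz"]),K,info["D"])[0].reshape(-1,2)
E
python3 - <<'E'
import cv2,numpy as np
a=cv2.imread("pics/scene0.png")[155:275,270:430]; b=cv2.imread("pics/side0.png")[140:260,250:410]
k=dict(fx=5,fy=5,interpolation=cv2.INTER_CUBIC)
a=cv2.resize(a,None,**k)
b=cv2.resize(b,None,**k)
cv2.imwrite("pics/ca.png",a);cv2.imwrite("pics/cb.png",b)
E
```

```text
(no output)
```

View pics/ca.png

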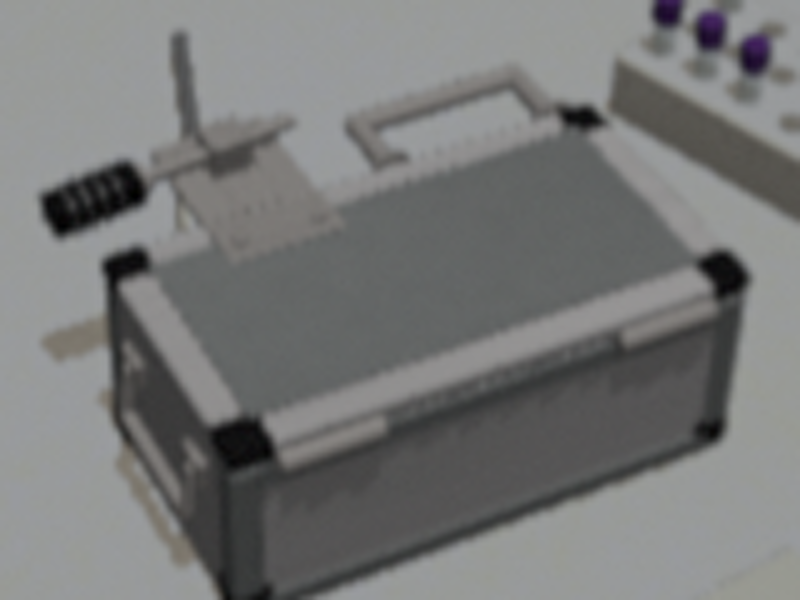

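View pics/cb.png

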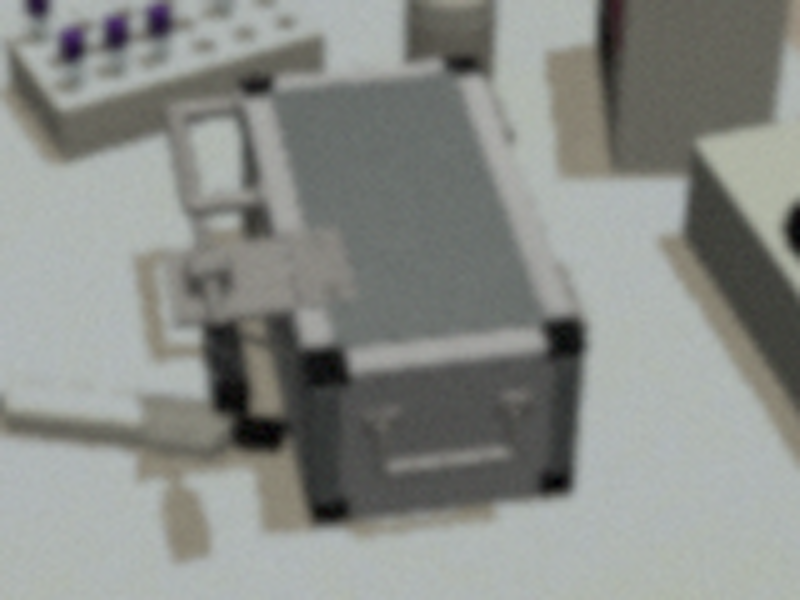

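Run:
```python
from h import *
np.set_printoptions(precision=4,suppress=True)
A=eyes.camera_info("scene");B=eyes.camera_info("side")
a=lambda l:np.array(l)/5+[270,155]
b=lambda l:np.array(l)/5+[250,140]
print("lid FR RR FL RL");print(plane(A,a([(107,258),(222,440),(588,108),(745,260)]),.112)[:,:2]);print(plane(B,b([(308,350),(580,323),(247,82),(480,62)]),.112)[:,:2])
print("grip ends, ");print(plane(A,a([(48,213),(138,183)]),.116)[:,:2]);print(plane(B,b([(230,400),(222,330)]),.116)[:,:2])
print("handle R L");print(plane(A,a([(355,132),(515,72)]),.106)[:,:2]);print(plane(B,b([(192,208),(178,110)]),.106)[:,:2])
print("tray rim");print(plane(A,[(118,281),(165,252),(217,297)],.03)[:,:2]);
m=cv2.imread("pics/side0.png")
print(plane(B,[(301,343),(378,301),(411,333),(331,384)],.03)[:,:2])
print("pipette",plane(B,np.r_[b([(240,430),(280,430)]),[(212,217)]],.012)[:,:2])
print("label,jar",plane(B,[(264,292)],.035)[:,:2],plane(B,[(420,293)],.05)[:,:2])
```

```text
lid FR RR FL RL
[[ 0.5174 -0.0633]
 [ 0.6468 -0.0757]
 [ 0.5426  0.1925]
 [ 0.672   0.1869]]
[[ 0.5179 -0.0452]
 [ 0.6581 -0.0619]
 [ 0.5417  0.1942]
 [ 0.6801  0.1777]]
grip ends, 
[[ 0.4786 -0.0741]
 [ 0.4813 -0.0275]]
[[ 0.4707 -0.0754]
 [ 0.4783 -0.0231]]
handle R L
[[0.492  0.088 ]
 [0.4931 0.1834]]
[[0.4868 0.0926]
 [0.4982 0.1857]]
tray rim
[[ 0.4522 -0.4723]
 [ 0.42   -0.3542]
 [ 0.6081 -0.2961]]
[[ 0.4126 -0.3622]
 [ 0.609  -0.3011]
 [ 0.6482 -0.4019]
 [ 0.4482 -0.4694]]
pipette [[0.4915 0.0097]
 [0.5128 0.0039]
 [0.2629 0.1099]]
label,jar [[ 0.3601 -0.2106]] [[ 0.7028 -0.32  ]]
```

The case yaw is about -5.5°, with the grip near (0.477, -0.050) and the handle near (0.4925, 0.1375). The tray centre is near (0.531, -0.380), yaw about 17.5°. Next: travel above the grip, then turn the jaws across the pin.

```bash
python3 -m inch '[-2.36,-2.42,0,0,-2.36,-2.42,0,0,-2.36,-2.42,0,0,-2.36,-2.42,0,0,-2.36,-2.42,0,0]' -0.05 40
python3 -m inch '[-2.36,-2.42,0,0,-2.36,-2.42,0,0,-2.36,-2.42,0,0,-2.36,-2.42,0,0,-2.36,-2.42,0,0]'
python3 -m inch '[-2.36,-2.42,0,0,-2.36,-2.42,0,0,-2.36,-2.42,0,0,-2.36,-2.42,0,0,-2.36,-2.42,0,0]'
python3 -m inch '[-2.36,-2.42,0,0,-2.36,-2.42,0,0,-2.36,-2.42,0,0,-2.36,-2.42,0,0,-2.36,-2.42,0,0]'
python3 -m inch '[0,0,0,0.092,0,0,0,0.092,0,0,0,0.092,0,0,0,0.092,0,0,0,0.092]'
python3 -m inch '[0,0,0,0.092,0,0,0,0.092,0,0,0,0.092,0,0,0,0.092,0,0,0,0.092]'
python3 -m inch '[0,0,0,0.092,0,0,0,0.092,0,0,0,0.092,0,0,0,0.092,0,0,0,0.092]'
python3 -m inch '[0,0,0,0,0,0,0,0,0,0,0,0,0,0,0,0,0,0,0,0]'
python3 - <<'E'
from h import *
s=get_state();print(s["joint_pos"],s["finger_gap"],rot(s["orientation"]).as_matrix()[:,0])
print(eyes.camera_info("wrist"))
im=eyes.read_camera("wrist")[:,:,::-1]; cv2.imwrite("pics/w1.png",im)
E
```

```text
clock: 0.52
tcp_pos: [0.2437, 0.3993, 0.2201]
orientation: [-0.0, 0.145, 0.989, -0.0]
wrist_force: [1.0, 0.9, 0.1]
finger_gap: 0.0406
grip_force: 0.0
clock: 0.93
tcp_pos: [0.3219, 0.2495, 0.2204]
orientation: [-0.0, 0.145, 0.989, -0.0]
wrist_force: [0.9, 0.7, -0.4]
finger_gap: 0.0404
grip_force: 0.0
clock: 1.35
tcp_pos: [0.4002, 0.0996, 0.2204]
orientation: [-0.0, 0.145, 0.989, 0.0]
wrist_force: [-0.0, 0.2, 0.0]
finger_gap: 0.0405
grip_force: 0.0
clock: 1.77
tcp_pos: [0.4785, -0.0502, 0.2203]
orientation: [-0.0, 0.146, 0.989, 0.0]
wrist_force: [-0.1, 0.6, 0.1]
finger_gap: 0.0405
grip_force: 0.0
clock: 2.18
tcp_pos: [0.4779, -0.0487, 0.2201]
orientation: [-0.001, 0.369, 0.929, -0.0]
wrist_force: [-0.5, 0.4, 0.2]
finger_gap: 0.0405
grip_force: 0.0
clock: 2.6
tcp_pos: [0.4779, -0.0485, 0.2202]
orientation: [-0.0, 0.571, 0.821, -0.0]
wrist_force: [0.2, 0.8, -0.1]
finger_gap: 0.0407
grip_force: 0.0
clock: 3.02
tcp_pos: [0.4779, -0.0485, 0.2202]
orientation: [-0.0, 0.743, 0.669, -0.0]
wrist_force: [-0.2, 1.0, 0.6]
finger_gap: 0.0406
grip_force: 0.0
clock: 3.43
tcp_pos: [0.4782, -0.0486, 0.2205]
orientation: [-0.0, 0.742, 0.671, 0.0]
wrist_force: [0.3, 0.4, -0.6]
finger_gap: 0.0407
grip_force: 0.0
[-2.68519997e-01  1.30905562e-01 -1.87389468e-01  1.25263711e+00
  9.85654948e-05  1.40229660e+00] 0.040706541038450846 [9.98535951e-02 9.95002133e-01 1.19946511e-04]
{'fovy': 66.08575271548587, 'cx': 324.317848997869, 'cy': 198.29345267349876, 'D': array([-0.04476541,  0.        ,  0.        ,  0.        ,  0.        ]), 'xyz': array([0.48583656, 0.02748566, 0.37418216]), 'orientation': array([ 0.15200715,  0.98710781, -0.04956595, -0.00743056])}
```

View pics/w1.png

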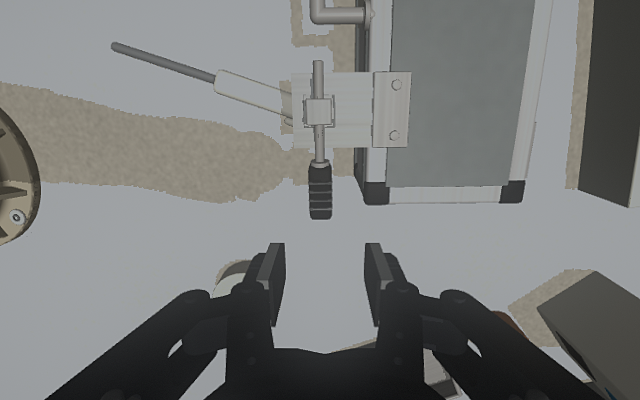

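The wrist view shows the pin nearly vertical in the picture, with its tip at (319,61), the staple at (319,110) and the grip from (319,162) to (320,218).

Run:
```python
from h import *
np.set_printoptions(precision=4,suppress=True)
W=eyes.camera_info("wrist");s=get_state();M=rot(s["orientation"]).as_matrix()
P=np.r_[plane(W,[(319,61),(319,163)],.116),plane(W,[(320,218)],.116)]
g=(P[1]+P[2])/2; d=P[0]-P[2]
print(P,"grip",g,"pinlen",np.linalg.norm(d),"axis ang",np.degrees(np.arctan2(d[1],d[0])),"toolx",np.degrees(np.arctan2(M[1,0],M[0,0])))
print("cm in tool",100*M.T@(g+[0,0,.004]-s["tcp_pos"]))
e=plane(W,[(367,12),(356,185),(525,190),(375,193)],.112);print(e)
```

```text
[[ 0.4849  0.0583  0.116 ]
 [ 0.4765 -0.0218  0.116 ]
 [ 0.4721 -0.0717  0.116 ]] grip [ 0.4743 -0.0467  0.116 ] pinlen 0.13058617640391504 axis ang 84.35349861237923 toolx 84.25609423798139
cm in tool [ 0.1435 -0.412  10.0556]
[[ 0.525   0.0901  0.112 ]
 [ 0.5067 -0.0454  0.112 ]
 [ 0.6591 -0.0652  0.112 ]
 [ 0.5231 -0.0544  0.112 ]]
```

```bash
python3 -m inch '[0.14,-0.41,1,0,0,0,2,0,0,0,2,0,0,0,2,0,0,0,2,0]'
python3 -m inch '[0,0,0.6,0,0,0,0.4,0,0,0,0,0,0,0,0,0,0,0,0,0]'
python3 -m inch '[0,0,0,0,0,0,0,0,0,0,0,0,0,0,0,0,0,0,0,0]' -1 60
python3 -m inch '[0,0,0,0,0,0,0,0,0,0,0,0,0,0,0,0,0,0,0,0]'
```

```text
clock: 3.9
tcp_pos: [0.4744, -0.0468, 0.1299]
orientation: [0.0, 0.742, 0.671, 0.0]
wrist_force: [0.5, -0.2, 0.4]
finger_gap: 0.0407
grip_force: 0.0
clock: 4.32
tcp_pos: [0.4753, -0.047, 0.1218]
orientation: [0.001, 0.742, 0.671, 0.001]
wrist_force: [0.3, 0.2, -0.3]
finger_gap: 0.0405
grip_force: 0.0
clock: 4.73
tcp_pos: [0.4744, -0.0468, 0.1207]
orientation: [0.0, 0.742, 0.671, 0.0]
wrist_force: [0.3, 0.5, 0.2]
finger_gap: 0.0002
grip_force: 0.0
clock: 5.15
tcp_pos: [0.4743, -0.0468, 0.1205]
orientation: [-0.0, 0.742, 0.671, 0.0]
wrist_force: [-0.4, -0.0, 0.3]
finger_gap: 0.0002
grip_force: 0.0
```

Run:
```python
from h import *
im=eyes.read_camera("wrist")[:,:,::-1]; cv2.imwrite("pics/w2.png",im)
a=cv2.resize(eyes.read_camera("side")[140:260,230:390,::-1],None,fx=4,fy=4); cv2.imwrite("pics/s2.png",np.vstack([cv2.resize(im[50:350],(640,300)),cv2.resize(a,(400,300))[:,:].copy() if 0 else cv2.copyMakeBorder(cv2.resize(a,(400,300)),0,0,0,240,0)]))
```

```text
(no output)
```

View pics/s2.png

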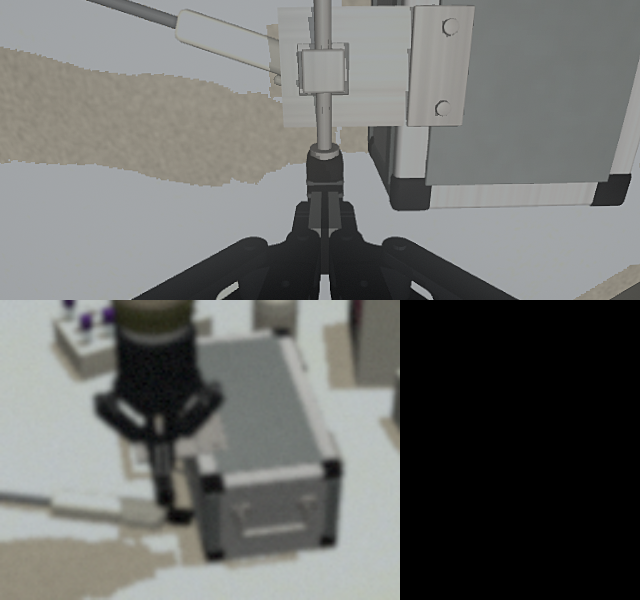

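The fingers shut empty (gap 0). In the wrist view the grip's front shows at about (324,210) and the fingers cover the rest at (322,245), so I need to check the height and the along-pin position.

Run:
```python
from h import *
np.set_printoptions(precision=4,suppress=True)
W=eyes.camera_info("wrist");s=get_state();t=s["tcp_pos"];M=rot(s["orientation"]).as_matrix()
for dz in (.02,.011,0,-.008,-.02): print(dz,proj(W,[t+M@[dx,0,dz] for dx in (-.011,0,.011)]).round(0).tolist())
# pinch: pin points via wrist (two views): staple top centre / grip front edge / width
print(plane(W,[(308,206),(343,206)],.126)); print(plane(W,[(308,234),(341,234)],.126))
im=cv2.imread("pics/w2.png");cv2.imwrite("pics/w2c.png",cv2.resize(im[180:300,240:400],None,fx=5,fy=5,interpolation=cv2.INTER_CUBIC))
```

```text
0.02 [[324.0, 248.0], [324.0, 232.0], [324.0, 215.0]]
0.011 [[324.0, 255.0], [324.0, 238.0], [324.0, 221.0]]
0 [[324.0, 264.0], [324.0, 247.0], [324.0, 228.0]]
-0.008 [[324.0, 272.0], [324.0, 253.0], [324.0, 234.0]]
-0.02 [[324.0, 284.0], [324.0, 265.0], [324.0, 245.0]]
[[ 0.4687 -0.0205  0.126 ]
 [ 0.4864 -0.0223  0.126 ]]
[[ 0.4668 -0.0359  0.126 ]
 [ 0.4841 -0.0377  0.126 ]]
```

View pics/w2c.png

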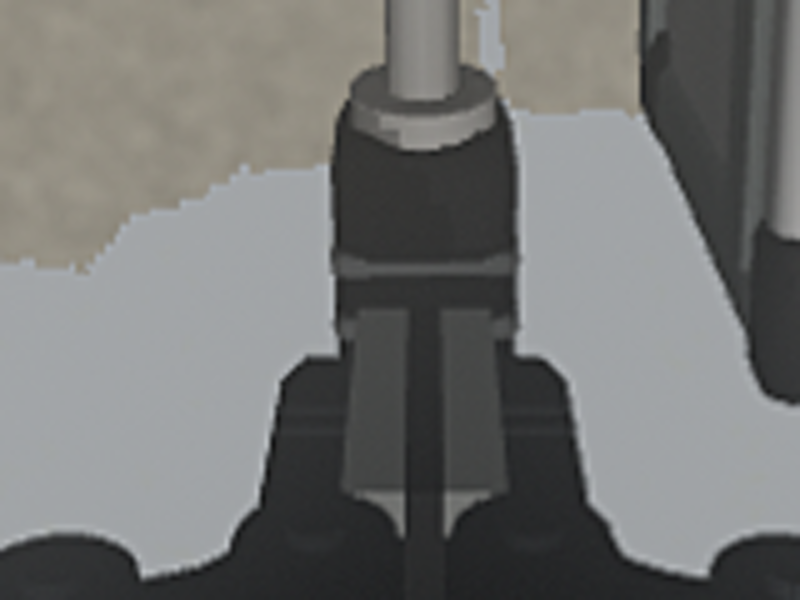

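The pad tips project at v≈242, which puts them about 17 mm behind the reported TCP instead of 11 mm ahead. So the fingers closed above the grip without touching it. I'll reopen, go about 27 mm lower, close and watch the forces.

```bash
python3 -m inch '[0,0,0,0,0,0,0,0,0,0,0,0,0,0,0,0,0,0,0,0]' -0.05
python3 -m inch '[0,0,0.7,0,0,0,0.7,0,0,0,0.7,0,0,0,0.6,0,0,0,0,0]'
python3 -m inch '[0,0,0,0,0,0,0,0,0,0,0,0,0,0,0,0,0,0,0,0]' -1 60
python3 -m inch '[0,0,0,0,0,0,0,0,0,0,0,0,0,0,0,0,0,0,0,0]'
python3 - <<'E'
from h import *
im=eyes.read_camera("wrist")[:,:,::-1]; cv2.imwrite("pics/w3.png",cv2.resize(im[150:300,220:420],None,fx=4,fy=4,interpolation=cv2.INTER_CUBIC))
E
```

```text
clock: 5.67
tcp_pos: [0.4743, -0.0468, 0.1206]
orientation: [-0.0, 0.742, 0.671, 0.0]
wrist_force: [0.9, 0.3, -0.2]
finger_gap: 0.0403
grip_force: 0.0
clock: 6.08
tcp_pos: [0.473, -0.0464, 0.0917]
orientation: [-0.001, 0.742, 0.671, -0.001]
wrist_force: [0.6, 0.3, -0.5]
finger_gap: 0.0408
grip_force: 0.0
clock: 6.5
tcp_pos: [0.4745, -0.0468, 0.0938]
orientation: [0.0, 0.742, 0.671, 0.0]
wrist_force: [-0.1, -0.6, 0.4]
finger_gap: 0.0185
grip_force: 63.0
clock: 6.92
tcp_pos: [0.4745, -0.0468, 0.0937]
orientation: [0.0, 0.742, 0.671, 0.0]
wrist_force: [0.2, -0.5, -0.5]
finger_gap: 0.0181
grip_force: 63.1
```

View pics/w3.png

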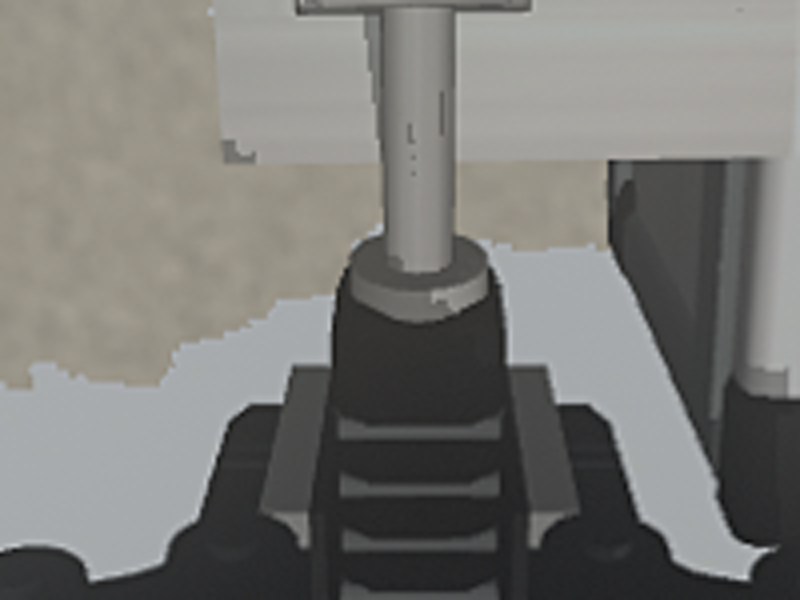

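The grip sits between the pads (gap 18 mm, force 63 N). I'll draw the pin along tool -x.

```bash
python3 -m inch '[-0.5,0,0,0,-1,0,0,0,-1,0,0,0,-1,0,0,0,-1,0,0,0]'
python3 -m inch '[-1,0,0,0,-1,0,0,0,-1,0,0,0,-1,0,0,0,-1,0,0,0]'
python3 -m inch '[0,0,0,0,0,0,-1.5,0,0,0,-2,0,0,0,-2,0,0,0,-2,0]'
python3 -m inch '[0,0,-1,0,0,0,0,0,0,0,0,0,0,0,0,0,0,0,0,0]'
python3 - <<'E'
from h import *
im=eyes.read_camera("wrist")[:,:,::-1]; cv2.imwrite("pics/w4.png",im)
cv2.imwrite("pics/w4s.png",eyes.read_camera("side")[:,:,::-1])
E
```

```text
clock: 7.38
tcp_pos: [0.4688, -0.0924, 0.0928]
orientation: [-0.001, 0.742, 0.67, -0.0]
wrist_force: [-0.7, 2.0, -5.9]
finger_gap: 0.0187
grip_force: 62.3
clock: 7.8
tcp_pos: [0.4649, -0.1428, 0.0939]
orientation: [0.0, 0.742, 0.67, 0.0]
wrist_force: [-0.2, -0.2, -0.5]
finger_gap: 0.0183
grip_force: 63.0
clock: 8.22
tcp_pos: [0.4645, -0.1411, 0.1693]
orientation: [-0.0, 0.742, 0.671, 0.0]
wrist_force: [-0.6, -0.4, 0.0]
finger_gap: 0.0187
grip_force: 63.0
clock: 8.63
tcp_pos: [0.4639, -0.1408, 0.1772]
orientation: [-0.001, 0.742, 0.671, -0.0]
wrist_force: [0.2, 1.6, -0.8]
finger_gap: 0.0186
grip_force: 63.0
```

View pics/w4.png

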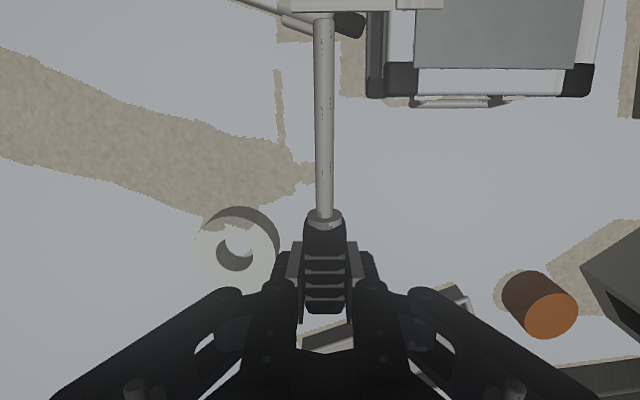

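The pin is free and held straight along tool x, its tip at (323,17). Now over to the tray, turning the pin along its length.

```bash
python3 -m inch '[-1.5,0.3,0,0,-3,0.6,0,0,-3,0.6,0,0,-3,0.6,0,0,-3,0.6,0,0]'
python3 -m inch '[-3,0.6,0,0,-3,0.6,0,0,-3,0.8,0,0,-2.2,0.6,0,0,0,0,0,0]'
python3 -m inch '[0,0,0,0.1165,0,0,0,0.1165,0,0,0,0.1165,0,0,0,0.1165,0,0,0,0.1165]'
python3 -m inch '[0,0,0,0.1165,0,0,0,0.1165,0,0,0,0.1165,0,0,0,0.1165,0,0,0,0.1165]'
python3 -m inch '[0,0,0,0,0,0,0,0,0,0,0,0,0,0,0,0,0,0,0,0]'
python3 - <<'E'
from h import *
s=get_state();M=rot(s["orientation"]).as_matrix();t=s["tcp_pos"];print(s["joint_pos"],t,np.degrees(np.arctan2(M[1,0],M[0,0])))
im=eyes.read_camera("wrist")[:,:,::-1]; cv2.imwrite("pics/w5.png",im)
W=eyes.camera_info("wrist"); print(W)
E
```

```text
clock: 9.15
tcp_pos: [0.4778, -0.2794, 0.1779]
orientation: [-0.001, 0.742, 0.671, 0.0]
wrist_force: [0.9, -1.0, -0.8]
finger_gap: 0.0184
grip_force: 63.0
clock: 9.57
tcp_pos: [0.4925, -0.3969, 0.1768]
orientation: [0.0, 0.743, 0.669, -0.0]
wrist_force: [-0.5, -0.2, -0.3]
finger_gap: 0.0185
grip_force: 63.0
clock: 9.98
tcp_pos: [0.4922, -0.3916, 0.1776]
orientation: [-0.001, 0.904, 0.427, -0.0]
wrist_force: [0.1, 0.3, -0.3]
finger_gap: 0.0183
grip_force: 63.0
clock: 10.4
tcp_pos: [0.4923, -0.3915, 0.1777]
orientation: [-0.001, 0.989, 0.149, -0.0]
wrist_force: [-0.4, -0.0, -1.4]
finger_gap: 0.0187
grip_force: 63.0
clock: 10.82
tcp_pos: [0.4925, -0.3923, 0.1785]
orientation: [-0.0, 0.988, 0.152, -0.0]
wrist_force: [0.4, -0.5, -0.8]
finger_gap: 0.018
grip_force: 63.0
[-8.00034027e-01  4.34008935e-01  1.19577916e-01  1.25661257e+00
  1.35690563e-04  2.03544859e+00] [ 0.49252838 -0.39227023  0.17845423] 17.53881184903909
{'fovy': 66.08575271548587, 'cx': 324.317848997869, 'cy': 198.29345267349876, 'D': array([-0.04476541,  0.        ,  0.        ,  0.        ,  0.        ]), 'xyz': array([ 0.56576724, -0.36958227,  0.33214344]), 'orientation': array([ 0.12260776,  0.79709424, -0.58444703, -0.08960907])}
```

View pics/w5.png

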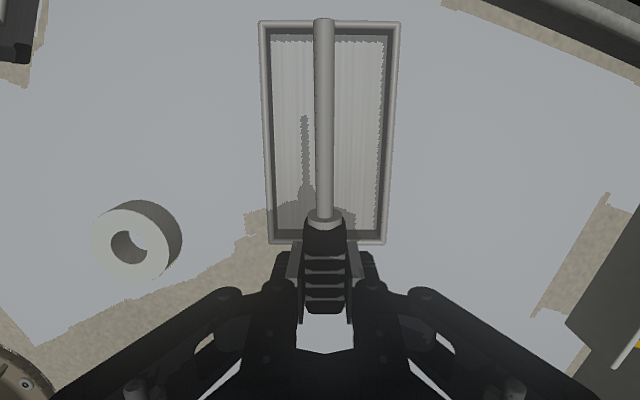

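The tray rim corners are at (260,22), (400,23), (386,243) and (270,243). The pin runs from its tip (324,18) to the grip's front (324,222).

Run:
```python
from h import *
np.set_printoptions(precision=4,suppress=True)
W=eyes.camera_info("wrist");s=get_state();M=rot(s["orientation"]).as_matrix();t=s["tcp_pos"]
P=plane(W,[(260,22),(400,23),(386,243),(270,243)],.03); print((P-t)@M*1000)
c=P.mean(0); print("tray centre",c)
L=plane(W,[(323.5,18)],t[2]+.0223)[0]; G=plane(W,[(324,222)],t[2]+.0223)[0]
print("tip, gripfront in tool mm",(L-t)@M*1000,(G-t)@M*1000, "tray c tool",(c-t)@M*1000)
```

```text
[[145.2751 -56.4084 148.484 ]
 [144.5543  67.6826 148.4605]
 [-69.2047  67.2792 148.46  ]
 [-69.1173 -58.2945 148.4838]]
tray centre [ 0.5302 -0.3857  0.03  ]
tip, gripfront in tool mm [107.7673   0.1151 -22.2998] [ 23.9102   0.2575 -22.3   ] tray c tool [ 37.8768   5.0647 148.4721]
```

```bash
python3 -m inch '[-0.4,0.5,2,0,0,0,3,0,0,0,3,0,0,0,3,0,0,0,3,0]'
python3 -m inch '[0,0,2,0,0,0,1,0,0,0,0.6,0,0,0,0,0,0,0,0,0]'
python3 -m inch '[0,0,0.2,0,0,0,0.2,0,0,0,0.1,0,0,0,0,0,0,0,0,0]'
python3 -m inch '[0,0,0.1,0,0,0,0.1,0,0,0,0,0,0,0,0,0,0,0,0,0]'
```

```text
clock: 11.28
tcp_pos: [0.4903, -0.3984, 0.0376]
orientation: [0.0, 0.988, 0.152, 0.0]
wrist_force: [-0.3, -0.4, -1.7]
finger_gap: 0.0187
grip_force: 63.0
clock: 11.7
tcp_pos: [0.4909, -0.399, 0.0036]
orientation: [0.001, 0.988, 0.152, 0.0]
wrist_force: [0.3, 0.1, -0.5]
finger_gap: 0.0182
grip_force: 63.0
clock: 12.12
tcp_pos: [0.4904, -0.3985, -0.0021]
orientation: [0.0, 0.988, 0.152, 0.0]
wrist_force: [0.9, -0.3, 0.8]
finger_gap: 0.0182
grip_force: 63.0
clock: 12.53
tcp_pos: [0.4905, -0.3985, -0.0027]
orientation: [0.001, 0.988, 0.152, 0.0]
wrist_force: [-1.5, 2.4, 8.9]
finger_gap: 0.0186
grip_force: 64.4
```

Run:
```python
from h import *
np.set_printoptions(precision=3,suppress=True)
s=get_state();M=rot(s["orientation"]).as_matrix()
print("F tool",s["wrist_force"]@M,"T tool",s["ft_torque"]@M,"world T",s["ft_torque"],s["tcp_pos"])
im=eyes.read_camera("wrist")[:,:,::-1]; cv2.imwrite("pics/w6.png",im)
g=[cv2.cvtColor(cv2.imread(f"pics/{n}.png"),cv2.COLOR_BGR2GRAY) for n in ("w4","w5","w6")]
for q in g: print(q[0:40:1,324].tolist()); print("row120",q[120,305:345].tolist()); print("row60",q[60,305:345].tolist()); print("row243 ",q[250,280:370:2].tolist()); print("col296",q[225:265,296].tolist())
# finger tip pads now vs floor
W=eyes.camera_info("wrist")
```

```text
F tool [-0.679 -2.693 -8.904] T tool [ 0.697 -0.523  0.02 ] world T [ 0.508  0.709 -0.02 ] [ 0.491 -0.399 -0.003]
[153, 155, 155, 156, 157, 156, 155, 154, 153, 156, 165, 64, 71, 154, 145, 144, 146, 138, 110, 141, 143, 145, 145, 145, 145, 145, 145, 145, 144, 145, 145, 145, 145, 145, 144, 145, 145, 144, 145, 144]
row120 [164, 164, 164, 164, 164, 164, 164, 166, 167, 110, 89, 102, 114, 120, 126, 133, 139, 142, 145, 145, 142, 140, 137, 137, 133, 126, 120, 108, 105, 150, 168, 165, 164, 164, 164, 163, 164, 163, 164, 164]
row60 [163, 163, 163, 163, 162, 164, 165, 169, 110, 82, 98, 105, 114, 121, 127, 132, 138, 141, 145, 145, 143, 141, 138, 136, 132, 126, 121, 114, 104, 122, 170, 164, 163, 164, 157, 131, 132, 133, 133, 134]
row243  [171, 155, 157, 156, 157, 159, 69, 71, 72, 71, 72, 43, 45, 45, 46, 45, 46, 45, 46, 45, 45, 45, 47, 46, 45, 45, 46, 46, 46, 46, 47, 47, 47, 46, 59, 73, 73, 72, 71, 101, 158, 158, 156, 154, 169]
col296 [162, 163, 163, 163, 163, 163, 163, 162, 162, 163, 162, 162, 162, 163, 165, 161, 103, 65, 71, 71, 72, 72, 71, 72, 72, 72, 71, 71, 71, 71, 70, 71, 70, 69, 70, 70, 69, 7
[... 1292 characters left out ...]
, 159, 160, 156, 152, 149, 148, 145, 137, 130, 117, 112, 158, 177, 173, 172, 172, 172, 171, 170, 168, 168, 169]
row60 [179, 179, 180, 183, 189, 125, 130, 133, 97, 96, 112, 121, 130, 136, 143, 148, 154, 159, 163, 164, 159, 156, 153, 150, 147, 141, 134, 128, 111, 124, 185, 178, 175, 176, 175, 174, 174, 174, 173, 172]
row243  [122, 113, 113, 114, 112, 113, 76, 76, 77, 77, 78, 41, 45, 45, 46, 48, 49, 48, 47, 48, 49, 48, 50, 48, 49, 49, 48, 50, 49, 48, 45, 48, 47, 44, 69, 85, 85, 86, 86, 91, 108, 109, 119, 145, 161]
col296 [163, 162, 162, 161, 161, 161, 162, 161, 161, 161, 160, 161, 163, 157, 115, 116, 89, 86, 87, 85, 76, 77, 77, 77, 77, 77, 75, 76, 76, 76, 76, 75, 75, 75, 74, 74, 74, 74, 74, 73]
```

Run:
```python
from h import *
np.set_printoptions(precision=3,suppress=True)
L=[]
for i in range(12):
    eyes.read_camera("wrist"); s=get_state();M=rot(s["orientation"]).as_matrix(); L.append(np.r_[s["wrist_force"]@M,s["ft_torque"]@M,s["tcp_pos"]])
L=np.array(L);print(L.mean(0),L.std(0))
A=eyes.read_camera("side")[:,:,::-1];cv2.imwrite("pics/s6.png",A);cv2.imwrite("pics/c6.png",eyes.read_camera("scene")[:,:,::-1])
```

```text
[-0.78  -3.174 -9.725  0.675 -0.497  0.051  0.491 -0.399 -0.003] [0.39  0.295 0.328 0.036 0.044 0.024 0.    0.    0.   ]
```

```bash
python3 -m inch '[0,0,-0.1,0,0,0,-0.1,0,0,0,-0.1,0,0,0,0,0,0,0,0,0]'
python3 - <<'E'
from h import *
np.set_printoptions(precision=3,suppress=True)
L=[]
for i in range(12):
    eyes.read_camera("wrist"); s=get_state();M=rot(s["orientation"]).as_matrix(); L.append(np.r_[s["wrist_force"]@M,s["ft_torque"]@M,s["tcp_pos"]])
L=np.array(L);print(L.mean(0),L.std(0))
E
```

```text
clock: 13.7
tcp_pos: [0.4902, -0.3983, -0.0017]
orientation: [-0.0, 0.988, 0.152, -0.0]
wrist_force: [0.3, -0.2, -0.8]
finger_gap: 0.0183
grip_force: 63.0
[ 0.009 -0.185  1.125 -0.011 -0.012  0.009  0.49  -0.398 -0.002] [0.516 0.519 0.265 0.02  0.026 0.025 0.    0.    0.   ]
```

Contact came early, at about 9 N. I'll use the shaft's shadow on the tray floor, before (w5) and now (w6), to measure how high the pin really is.

Run:
```python
from h import *
np.set_printoptions(precision=2,suppress=True)
for n in ("w5","w6"):
    q=cv2.cvtColor(cv2.imread(f"pics/{n}.png"),cv2.COLOR_BGR2GRAY)
    for r in (40,60,90,120,150,180,200): print(n,r,q[r,255:400].tolist() if r in(150,) else q[r,292:318].tolist())
    for c in (285,360): print(n,"col",c,q[0:30,c].tolist(),q[225:262,c].tolist())
```

```text
w5 40 [122, 122, 112, 109, 110, 109, 122, 124, 127, 111, 109, 109, 110, 109, 126, 129, 108, 108, 110, 110, 131, 77, 77, 81, 108, 114]
w5 60 [157, 158, 157, 156, 154, 157, 157, 158, 159, 158, 157, 152, 154, 157, 156, 159, 159, 156, 159, 157, 157, 104, 72, 97, 107, 114]
w5 90 [157, 158, 158, 155, 153, 154, 157, 158, 160, 160, 156, 154, 153, 156, 157, 159, 160, 158, 159, 158, 155, 158, 64, 98, 93, 113]
w5 120 [156, 156, 159, 155, 152, 152, 155, 157, 108, 114, 116, 113, 113, 114, 113, 119, 165, 159, 158, 157, 154, 154, 102, 88, 102, 111]
w5 150 [161, 161, 161, 162, 161, 161, 162, 167, 123, 121, 138, 155, 151, 131, 117, 76, 70, 71, 67, 90, 162, 150, 150, 150, 149, 149, 152, 152, 151, 151, 154, 155, 155, 155, 153, 152, 154, 154, 154, 154, 155, 151, 149, 150, 151, 151, 105, 110, 112, 112, 114, 115, 114, 121, 163, 157, 155, 151, 155, 154, 66, 100, 108, 116, 123, 129, 135, 136, 138, 140, 136, 132, 131, 129, 126, 117, 108, 94, 96, 160, 153, 150, 147, 148, 152, 155, 153, 151, 150, 153, 151, 149, 150, 153, 151, 148, 147, 152, 153, 153, 152, 151, 153, 154, 153, 150, 150, 153, 155, 152, 150, 149, 
[... 2602 characters left out ...]
, 123, 124, 106, 102, 120]
w6 col 285 [167, 167, 167, 167, 167, 166, 167, 166, 167, 167, 167, 167, 167, 167, 168, 168, 167, 168, 168, 167, 168, 168, 168, 167, 167, 168, 168, 169, 168, 168] [165, 164, 164, 164, 164, 163, 163, 163, 163, 163, 162, 163, 164, 167, 161, 117, 121, 121, 122, 121, 121, 121, 120, 121, 124, 114, 51, 43, 48, 47, 47, 47, 45, 45, 44, 45, 48]
w6 col 360 [170, 170, 169, 170, 169, 170, 171, 171, 171, 170, 170, 170, 170, 171, 172, 172, 172, 172, 172, 172, 172, 172, 172, 172, 172, 172, 173, 173, 173, 173] [157, 158, 157, 157, 157, 157, 157, 158, 157, 157, 156, 157, 156, 157, 156, 155, 156, 156, 155, 158, 150, 109, 115, 116, 119, 108, 49, 42, 43, 43, 52, 57, 66, 81, 81, 82, 83]
```

Run:
```python
from h import *
np.set_printoptions(precision=2,suppress=True)
W=eyes.camera_info("wrist");s=get_state();M=rot(s["orientation"]).as_matrix()
off=W["xyz"]-s["tcp_pos"]
def at(t,uv,z):
    w=dict(W);w["xyz"]=np.array(t)+off; return ((plane(w,uv,z)-t)@M*1000)[:,:2]
t5=[.49253,-.39227,.17845];t6=[.4905,-.3985,-.0027]
S5=at(t5,[(300.7,150),(308.5,150)],.003);print("w5 shadow",S5)
h5=.17845+.0223-.003; 
for z in (.003,):print("w6 shadow left edge",at(t6,[(309.7,60),(309.7,90),(309.7,120),(309.7,150)],z))
print("w6 shaft edges at axis z offsets", [at(t6,[(313,90),(334,90)],-.0027+o).tolist() for o in (.0157,.0223)])
k=S5[:,1].mean()/1000/h5; hw=(S5[1,1]-S5[0,1])/2
for r in (60,120,150):
    y=at(t6,[(309.7,r)],.003)[0,1]; print("k",k,"hw",hw,"h over floor mm",(y+hw)/k)
```

```text
w5 shadow [[ 27.31 -24.76]
 [ 27.3  -16.41]]
w6 shadow left edge [[94.71 -6.08]
 [81.94 -6.24]
 [68.56 -6.42]
 [54.48 -6.61]]
w6 shaft edges at axis z offsets [[[81.58037754590325, -4.394410675685095], [81.57766298608081, 4.541966096235631]], [[81.34598328652646, -4.168076378141254], [81.343398616797, 4.340700014423165]]]
k -0.10407885335197575 hw 4.176179396737558 h over floor mm 18.300720401879566
k -0.10407885335197575 hw 4.176179396737558 h over floor mm 21.56215074142597
k -0.10407885335197575 hw 4.176179396737558 h over floor mm 23.40752536429424
```

The shadow puts the shaft about 18–23 mm above the tray floor, where 10 mm is expected, so something other than the pin is touching. The moment points to tool x≈-45 mm, towards the near end wall. I'll shift 18 mm along +x, which the tray length allows, and probe down again.

```bash
python3 -m inch '[0,0,-0.4,0,1,0,0,0,0.8,0,0,0,0,0,0.4,0,0,0,0,0]'
python3 -m inch '[0,0,0.1,0,0,0,0.1,0,0,0,0.1,0,0,0,0,0,0,0,0,0]'
python3 - <<'E'
from h import *
np.set_printoptions(precision=3,suppress=True)
L=[]
for i in range(6):
    eyes.read_camera("wrist"); s=get_state();M=rot(s["orientation"]).as_matrix(); L.append(np.r_[s["wrist_force"]@M,s["ft_torque"]@M,s["tcp_pos"]])
L=np.array(L);print(L.mean(0))
E
```

```text
clock: 14.72
tcp_pos: [0.508, -0.3924, -0.0022]
orientation: [-0.0, 0.988, 0.152, -0.0]
wrist_force: [0.0, 0.1, -1.3]
finger_gap: 0.0185
grip_force: 63.0
clock: 15.13
tcp_pos: [0.5079, -0.3925, -0.0026]
orientation: [-0.0, 0.988, 0.152, 0.001]
wrist_force: [-0.5, 3.8, 11.0]
finger_gap: 0.0185
grip_force: 64.6
[  0.92   -4.816 -11.11    0.959  -0.078   0.093   0.508  -0.392  -0.003]
```

Contact height is unchanged and the moment now fits the rear bottom edge of the grip (x≈-27 mm). So the pin sits slightly tip-up in the jaws. I'll ease the grip to 20 N and press a little so it rocks flat before release.

```bash
python3 -m inch '[0,0,0,0,0,0,0,0,0,0,0,0,0,0,0,0,0,0,0,0]' - 20
python3 -m inch '[0,0,0.1,0,0,0,0.1,0,0,0,0,0,0,0,0,0,0,0,0,0]'
python3 - <<'E'
from h import *
np.set_printoptions(precision=3,suppress=True)
for i in range(3):
    im=eyes.read_camera("wrist"); s=get_state();M=rot(s["orientation"]).as_matrix(); print(np.r_[s["wrist_force"]@M,s["ft_torque"]@M,s["tcp_pos"]])
cv2.imwrite("pics/w7.png",im[:,:,::-1]); q=cv2.cvtColor(im,cv2.COLOR_RGB2GRAY)
for r in (60,90,120,150): print(q[r,304:345].tolist())
print(q[0:40,324].tolist())
E
```

```text
clock: 15.85
tcp_pos: [0.5079, -0.3924, -0.0027]
orientation: [-0.0, 0.988, 0.152, 0.001]
wrist_force: [-0.3, 3.9, 11.0]
finger_gap: 0.0186
grip_force: 64.5
clock: 16.27
tcp_pos: [0.508, -0.3924, -0.003]
orientation: [0.0, 0.988, 0.152, 0.001]
wrist_force: [-2.3, 7.4, 20.5]
finger_gap: 0.0183
grip_force: 65.9
[ -0.222  -7.833 -20.876   1.68   -0.568   0.128   0.508  -0.392  -0.003]
[ -0.425  -8.002 -21.058   1.672  -0.545   0.15    0.508  -0.392  -0.003]
[ -0.178  -7.783 -21.333   1.776  -0.597   0.196   0.508  -0.392  -0.003]
[175, 175, 177, 178, 180, 184, 123, 130, 132, 132, 82, 112, 118, 127, 135, 141, 146, 152, 159, 163, 164, 161, 157, 154, 151, 147, 142, 134, 129, 116, 113, 161, 176, 173, 172, 173, 172, 173, 172, 171, 170]
[173, 175, 176, 178, 180, 181, 183, 126, 131, 131, 99, 107, 118, 126, 134, 141, 146, 153, 158, 161, 163, 159, 155, 152, 150, 146, 140, 132, 126, 114, 129, 182, 174, 173, 172, 172, 172, 171, 171, 171, 170]
[172, 172, 175, 177, 178, 180, 179, 125, 130, 130, 111, 89, 100, 127, 133, 140, 146, 152, 158, 159, 160, 157, 154, 150, 149, 146, 138, 131, 120, 112, 140, 179, 174, 171, 172, 172, 171, 170, 170, 169, 169]
[169, 170, 172, 175, 175, 177, 173, 131, 125, 129, 126, 92, 116, 123, 131, 139, 146, 153, 155, 157, 158, 155, 151, 149, 148, 144, 136, 127, 113, 106, 157, 175, 171, 169, 170, 169, 169, 168, 167, 166, 165]
[173, 173, 173, 173, 172, 173, 173, 173, 172, 173, 173, 173, 173, 172, 173, 172, 175, 170, 134, 145, 162, 165, 167, 167, 166, 167, 166, 167, 166, 166, 166, 166, 166, 166, 166, 166, 166, 166, 166, 166]
```

The moment confirms contact at x≈-27 mm, the rear of the grip. The force setting didn't take, so I'll give the opening along with it.

```bash
python3 -m inch '[0,0,-0.1,0,0,0,0,0,0,0,0,0,0,0,0,0,0,0,0,0]' -1 20
python3 -m inch '[0,0,0.1,0,0,0,0,0,0,0,0,0,0,0,0,0,0,0,0,0]'
python3 - <<'E'
from h import *
np.set_printoptions(precision=3,suppress=True)
for i in range(2):
    im=eyes.read_camera("wrist"); s=get_state();M=rot(s["orientation"]).as_matrix(); print(np.r_[s["wrist_force"]@M,s["ft_torque"]@M,s["tcp_pos"]])
cv2.imwrite("pics/w8.png",im[:,:,::-1]); q=cv2.cvtColor(im,cv2.COLOR_RGB2GRAY)
for r in (60,120): print(q[r,304:345].tolist())
print(q[0:40,324].tolist())
E
```

```text
clock: 16.83
tcp_pos: [0.508, -0.3925, -0.0028]
orientation: [0.0, 0.988, 0.152, 0.001]
wrist_force: [-1.5, 6.5, 14.9]
finger_gap: 0.0184
grip_force: 65.2
clock: 17.25
tcp_pos: [0.508, -0.3925, -0.0029]
orientation: [0.0, 0.988, 0.152, 0.001]
wrist_force: [-2.8, 8.4, 21.1]
finger_gap: 0.0186
grip_force: 65.9
[ -0.892  -8.076 -21.422   1.717  -0.555   0.15    0.508  -0.392  -0.003]
[ -0.139  -8.58  -21.221   1.696  -0.559   0.194   0.508  -0.392  -0.003]
[174, 175, 177, 177, 180, 184, 124, 130, 133, 132, 81, 113, 118, 126, 134, 141, 147, 152, 157, 163, 165, 161, 157, 154, 150, 148, 143, 136, 128, 116, 114, 162, 177, 173, 173, 173, 173, 173, 172, 171, 170]
[172, 173, 175, 177, 179, 180, 179, 125, 131, 131, 111, 89, 99, 126, 133, 139, 146, 152, 157, 159, 160, 158, 154, 150, 149, 146, 138, 131, 121, 112, 139, 179, 174, 172, 171, 171, 171, 170, 170, 170, 168]
[173, 173, 172, 172, 173, 173, 173, 173, 173, 172, 173, 172, 172, 173, 172, 173, 174, 169, 134, 145, 163, 165, 167, 166, 166, 167, 167, 167, 166, 166, 167, 166, 166, 166, 166, 166, 166, 166, 166, 166]
```

The grip force stays put, so I'll unload to light contact and loosen the jaws step by step. That lets the pin pivot down on the grip edge that already rests on the floor.

```bash
python3 -m inch '[0,0,-0.1,0,0,0,-0.1,0,0,0,-0.05,0,0,0,0,0,0,0,0,0]' -0.575
python3 -m inch '[0,0,0,0,0,0,0,0,0,0,0,0,0,0,0,0,0,0,0,0]' -0.56
python3 -m inch '[0,0,0,0,0,0,0,0,0,0,0,0,0,0,0,0,0,0,0,0]' -0.55
python3 -m inch '[0,0,0,0,0,0,0,0,0,0,0,0,0,0,0,0,0,0,0,0]' -0.54
python3 - <<'E'
from h import *
im=eyes.read_camera("wrist");cv2.imwrite("pics/w9.png",im[:,:,::-1]); q=cv2.cvtColor(im,cv2.COLOR_RGB2GRAY)
for r in (60,120): print(q[r,304:345].tolist())
print(q[0:60,324].tolist())
E
```

```text
clock: 17.77
tcp_pos: [0.5079, -0.3924, -0.0026]
orientation: [-0.0, 0.988, 0.152, 0.001]
wrist_force: [0.4, 4.4, 8.4]
finger_gap: 0.0186
grip_force: 64.2
clock: 18.18
tcp_pos: [0.5079, -0.3924, -0.0027]
orientation: [-0.0, 0.988, 0.152, 0.001]
wrist_force: [-1.2, 4.0, 8.1]
finger_gap: 0.0189
grip_force: 44.7
clock: 18.6
tcp_pos: [0.5078, -0.3924, -0.0027]
orientation: [-0.0, 0.988, 0.152, 0.001]
wrist_force: [0.3, 3.6, 7.7]
finger_gap: 0.0194
grip_force: 29.3
clock: 19.02
tcp_pos: [0.508, -0.3926, -0.0029]
orientation: [-0.0, 0.988, 0.152, 0.001]
wrist_force: [1.0, 2.2, 4.7]
finger_gap: 0.0201
grip_force: 13.7
[175, 176, 177, 179, 181, 187, 126, 131, 132, 132, 97, 98, 113, 121, 129, 138, 143, 149, 155, 160, 164, 163, 160, 157, 152, 149, 147, 140, 133, 126, 115, 134, 180, 174, 173, 173, 173, 171, 172, 171, 170]
[172, 174, 176, 177, 179, 181, 182, 127, 130, 131, 128, 90, 112, 121, 130, 136, 143, 150, 155, 159, 160, 160, 155, 151, 150, 148, 143, 135, 127, 111, 114, 182, 175, 172, 171, 172, 171, 170, 170, 168, 168]
[173, 173, 173, 174, 173, 173, 173, 173, 174, 173, 174, 174, 174, 173, 174, 174, 176, 171, 140, 149, 158, 161, 163, 163, 163, 163, 163, 164, 164, 163, 164, 164, 164, 164, 163, 164, 164, 164, 164, 165, 164, 164, 164, 164, 164, 164, 164, 164, 164, 164, 165, 165, 165, 165, 165, 164, 165, 165, 165, 164]
```

Loosening works: 13.7 N grip, 4.7 N contact. I'll press a little so the pin turns flat, then loosen further.

```bash
python3 -m inch '[0,0,0.1,0,0,0,0.1,0,0,0,0,0,0,0,0,0,0,0,0,0]'
python3 -m inch '[0,0,0,0,0,0,0,0,0,0,0,0,0,0,0,0,0,0,0,0]' -0.535
python3 -m inch '[0,0,0,0,0,0,0,0,0,0,0,0,0,0,0,0,0,0,0,0]' -0.53
python3 - <<'E'
from h import *
im=eyes.read_camera("wrist");cv2.imwrite("pics/w10.png",im[:,:,::-1]); q=cv2.cvtColor(im,cv2.COLOR_RGB2GRAY)
for r in (60,120): print(q[r,304:345].tolist())
print(q[0:60,326].tolist())
E
```

```text
clock: 19.48
tcp_pos: [0.5086, -0.3928, -0.0048]
orientation: [0.0, 0.988, 0.152, 0.001]
wrist_force: [2.7, 3.6, 4.5]
finger_gap: 0.0197
grip_force: 13.8
clock: 19.9
tcp_pos: [0.5075, -0.3932, -0.0058]
orientation: [0.0, 0.988, 0.152, 0.0]
wrist_force: [1.0, -0.3, 2.2]
finger_gap: 0.0198
grip_force: 5.6
clock: 20.32
tcp_pos: [0.5071, -0.393, -0.0061]
orientation: [-0.0, 0.988, 0.152, -0.0]
wrist_force: [0.5, -0.8, 0.5]
finger_gap: 0.0202
grip_force: 0.8
[177, 178, 180, 180, 180, 178, 178, 179, 178, 177, 182, 186, 94, 102, 118, 128, 137, 144, 150, 156, 162, 167, 168, 163, 160, 156, 153, 147, 139, 132, 115, 126, 182, 176, 174, 175, 174, 173, 173, 172, 172]
[175, 177, 179, 180, 179, 178, 178, 177, 178, 176, 126, 131, 100, 108, 120, 108, 142, 148, 153, 160, 163, 166, 164, 160, 157, 154, 149, 141, 133, 118, 109, 160, 179, 174, 174, 173, 173, 172, 172, 170, 170]
[176, 176, 176, 176, 176, 176, 176, 176, 176, 176, 176, 176, 176, 176, 176, 177, 176, 176, 176, 176, 176, 178, 166, 153, 161, 168, 170, 170, 169, 169, 169, 169, 169, 170, 170, 169, 169, 169, 169, 169, 169, 169, 169, 169, 169, 169, 168, 169, 168, 168, 168, 169, 168, 169, 168, 168, 168, 168, 168, 168]
```

The shaft now reads lower, its shadow has closed up and the grip force is 0.8 N, so the pin lies flat. I'll open a bit, rise straight up and check.

```bash
python3 -m inch '[0,0,0,0,0,0,0,0,0,0,0,0,0,0,-0.2,0,0,0,-0.5,0]' -0.4
python3 -m inch '[0,0,-1,0,0,0,-2,0,0,0,-3,0,0,0,-4,0,0,0,-4,0]' 
python3 -m inch '[0,0,-4,0,0,0,-1.5,0,0,0,0,0,0,0,0,0,0,0,0,0]' -0.05
python3 - <<'E'
from h import *
np.set_printoptions(precision=4,suppress=True)
im=eyes.read_camera("wrist");cv2.imwrite("pics/w11.png",im[:,:,::-1]); W=eyes.camera_info("wrist")
hsv=cv2.cvtColor(im,cv2.COLOR_RGB2HSV)
m=((hsv[:,:,2]<60)).astype(np.uint8)
n,l,st,c=cv2.connectedComponentsWithStats(m)
for i in range(1,n):
    if st[i,4]>60: print(st[i],c[i],plane(W,[c[i]],.013)[0])
s=get_state();print(s["tcp_pos"])
g=cv2.cvtColor(im,cv2.COLOR_RGB2GRAY)
tc=proj(W,[[.5302,-.3857,.003]])[0];print("tray centre px",tc)
E
```

```text
clock: 20.78
tcp_pos: [0.5069, -0.3923, 0.0004]
orientation: [-0.001, 0.988, 0.152, -0.001]
wrist_force: [0.1, 0.0, 0.2]
finger_gap: 0.0256
grip_force: 0.0
clock: 21.2
tcp_pos: [0.5068, -0.3923, 0.1428]
orientation: [-0.001, 0.988, 0.152, -0.0]
wrist_force: [1.3, -0.6, -0.3]
finger_gap: 0.0253
grip_force: 0.0
clock: 21.62
tcp_pos: [0.507, -0.3925, 0.1956]
orientation: [-0.0, 0.988, 0.152, -0.0]
wrist_force: [-0.2, -0.1, -0.2]
finger_gap: 0.0405
grip_force: 0.0
[  0   0  16  37 492] [ 6.5163 16.2947] [ 0.5682 -0.0302  0.013 ]
[   0    0   55   79 2848] [27.8466 42.598 ] [ 0.5485 -0.0556  0.013 ]
[ 442    0  198   92 3858] [545.0596  41.4269] [ 0.7059 -0.565   0.013 ]
[ 552    0   88   41 1795] [610.0513  13.093 ] [ 0.7535 -0.618   0.013 ]
[316 152  18  12  71] [324.4789 155.7746] [ 0.5257 -0.3866  0.013 ]
[316 173  18   5  63] [324.1746 175.254 ] [ 0.5047 -0.3928  0.013 ]
[316 181  18   5  78] [324.7564 182.7564] [ 0.4966 -0.3961  0.013 ]
[316 188  18   8 133] [324.797  191.3459] [ 0.4871 -0.3991  0.013 ]
[    0   243   607   157 40207] [321.3013 349.9764] [ 0.2694 -0.4626  0.013 ]
[622 348  18  17 129] [632.8837 354.4186] [ 0.3855 -0.9067  0.013 ]
[  0 364  34  36 550] [ 12.9055 389.3709] [ 0.0319 -0.029   0.013 ]
[ 0.5067 -0.3922  0.1947]
tray centre px [324.9375 150.2383]
```

The pin lies in the tray along its axis, grip at about (324,174) px, clear of the walls. Now to the handle.

```bash
python3 -m inch '[0.95,-3.37,0,0,0.95,-3.37,0,0,0.95,-3.37,0,0,0.95,-3.37,0,0,0.95,-3.37,0,0]'
python3 -m inch '[0.95,-3.37,0,0,0.95,-3.37,0,0,0.95,-3.37,0,0,0.95,-3.37,0,0,0.95,-3.37,0,0]'
python3 -m inch '[0.95,-3.37,0,0,0.95,-3.37,0,0,0.95,-3.37,0,0,0.95,-3.37,0,0,0.95,-3.37,0,0]'
python3 -m inch '[0,0,0,-0.1165,0,0,0,-0.1165,0,0,0,-0.1165,0,0,0,-0.1165,0,0,0,-0.1165]'
python3 -m inch '[0,0,0,-0.1165,0,0,0,-0.1165,0,0,0,-0.1165,0,0,0,-0.1165,0,0,0,-0.1165]'
python3 -m inch '[0,0,0,0,0,0,0,0,0,0,0,0,0,0,0,0,0,0,0,0]'
python3 - <<'E'
from h import *
np.set_printoptions(precision=4,suppress=True)
im=eyes.read_camera("wrist");cv2.imwrite("pics/w12.png",im[:,:,::-1]); W=eyes.camera_info("wrist")
s=get_state();M=rot(s["orientation"]).as_matrix();print(s["tcp_pos"],np.degrees(np.arctan2(M[1,0],M[0,0])))
g=cv2.cvtColor(im,cv2.COLOR_RGB2GRAY)
b=np.array([.4921,.1304,.106]);ax=np.array([.0993,.995,0])
e=proj(W,[b-ax*.045,b-ax*.02,b,b+ax*.02,b+ax*.045]);print(e.round(1))
for p in e:
    r=int(round(p[1])); u=int(p[0])
    if 0<=r<400: print(r,u-40,g[r,u-40:u+60:2].tolist())
E
```

```text
clock: 22.08
tcp_pos: [0.5007, -0.2159, 0.194]
orientation: [-0.001, 0.988, 0.151, -0.001]
wrist_force: [1.4, 1.3, -0.7]
finger_gap: 0.0405
grip_force: 0.0
clock: 22.5
tcp_pos: [0.4953, -0.0411, 0.1944]
orientation: [-0.001, 0.988, 0.152, -0.002]
wrist_force: [1.0, 0.8, 0.9]
finger_gap: 0.0405
grip_force: 0.0
clock: 22.92
tcp_pos: [0.4901, 0.1336, 0.1944]
orientation: [-0.0, 0.988, 0.152, -0.002]
wrist_force: [1.0, -0.6, 0.1]
finger_gap: 0.0404
grip_force: 0.0
clock: 23.33
tcp_pos: [0.4903, 0.1322, 0.1942]
orientation: [-0.001, 0.902, 0.432, -0.002]
wrist_force: [-0.2, 0.5, -0.2]
finger_gap: 0.0409
grip_force: 0.0
clock: 23.75
tcp_pos: [0.4904, 0.1319, 0.1942]
orientation: [-0.001, 0.74, 0.673, -0.001]
wrist_force: [0.0, 0.5, 0.3]
finger_gap: 0.0402
grip_force: 0.0
clock: 24.17
tcp_pos: [0.4915, 0.132, 0.1958]
orientation: [-0.0, 0.742, 0.67, -0.0]
wrist_force: [0.3, -0.0, 0.5]
finger_gap: 0.0403
grip_force: 0.0
[0.4916 0.132  0.196 ] 84.15953274534577
[[325.2 248.5]
 [325.1 222. ]
 [325.1 199.6]
 [325.  176.1]
 [325.  145.3]]
248 285 [121, 99, 94, 93, 91, 88, 86, 81, 94, 140, 146, 1
[... 490 characters left out ...]
143, 145, 147, 146, 141, 141, 144, 91, 105, 110, 118, 108, 104, 88, 153, 144, 143, 145, 147, 145, 144, 144, 145, 145, 140, 141, 145, 68, 95, 75, 74, 91, 66, 90, 74, 132, 166, 166, 166, 166, 166]
176 285 [148, 149, 147, 146, 146, 143, 139, 140, 145, 142, 141, 143, 143, 144, 144, 100, 118, 135, 147, 161, 145, 136, 111, 173, 167, 164, 142, 144, 145, 145, 146, 148, 142, 140, 142, 140, 110, 98, 74, 75, 75, 135, 67, 92, 104, 154, 166, 166, 166, 166]
145 284 [167, 167, 168, 168, 167, 167, 168, 142, 144, 146, 146, 144, 170, 167, 168, 135, 114, 133, 146, 167, 153, 140, 123, 152, 176, 177, 150, 152, 150, 152, 153, 150, 146, 146, 148, 148, 153, 71, 98, 75, 76, 74, 63, 122, 134, 123, 157, 167, 166, 166]
```

The bar is at u≈316–330 and the case edge starts at u≈357, so the jaws are centred. Down 11.5 cm, then close.

```bash
python3 -m inch '[0,0,2,0,0,0,3,0,0,0,3,0,0,0,1.5,0,0,0,0,0]'
python3 -m inch '[0,0,1,0,0,0,1,0,0,0,0,0,0,0,0,0,0,0,0,0]'
python3 -m inch '[0,0,0,0,0,0,0,0,0,0,0,0,0,0,0,0,0,0,0,0]' -1 30
python3 -m inch '[0,0,0,0,0,0,0,0,0,0,0,0,0,0,0,0,0,0,0,0]'
```

```text
clock: 24.63
tcp_pos: [0.4886, 0.1317, 0.0975]
orientation: [-0.002, 0.742, 0.67, -0.003]
wrist_force: [-0.5, -0.4, 0.1]
finger_gap: 0.0406
grip_force: 0.0
clock: 25.05
tcp_pos: [0.4922, 0.1321, 0.0818]
orientation: [0.0, 0.742, 0.67, 0.001]
wrist_force: [0.7, 0.5, -0.7]
finger_gap: 0.0406
grip_force: 0.0
clock: 25.47
tcp_pos: [0.4903, 0.1323, 0.0817]
orientation: [-0.001, 0.742, 0.671, -0.001]
wrist_force: [-4.9, 0.5, 4.6]
finger_gap: 0.0107
grip_force: 29.4
clock: 25.88
tcp_pos: [0.4902, 0.1323, 0.0816]
orientation: [-0.001, 0.742, 0.671, -0.001]
wrist_force: [-4.6, 0.8, 5.2]
finger_gap: 0.0109
grip_force: 29.4
```

The bar is gripped (gap 11 mm). I'll swing the lid along its arc, watching the forces.

```bash
python3 -m inch '[0,0.1,-1.42,0,0,0.21,-1.41,0,0,0.32,-1.39,0,0,0.43,-1.36,0,0,0.54,-1.32,0]'
python3 -m inch '[0,0,0,0,0,0,0,0,0,0,0,0,0,0,0,0,0,0,0,0]'
```

```text
clock: 26.3
tcp_pos: [0.5049, 0.1309, 0.1495]
orientation: [-0.002, 0.742, 0.671, -0.002]
wrist_force: [-3.4, 2.8, -4.5]
finger_gap: 0.0108
grip_force: 29.3
clock: 26.72
tcp_pos: [0.5053, 0.131, 0.1502]
orientation: [-0.002, 0.742, 0.671, -0.001]
wrist_force: [-7.1, 1.3, 4.1]
finger_gap: 0.0107
grip_force: 30.2
```

```bash
python3 -m inch '[0,0.64,-1.28,0,0,0.74,-1.22,0,0,0.83,-1.16,0,0,0.92,-1.09,0,0,1.0,-1.02,0]'
python3 -m inch '[0,1.08,-0.94,0,0,1.15,-0.85,0,0,1.21,-0.75,0,0,1.27,-0.66,0,0,1.32,-0.56,0]'
python3 -m inch '[0,0,0,0,0,0,0,0,0,0,0,0,0,0,0,0,0,0,0,0]'
```

```text
clock: 27.13
tcp_pos: [0.5428, 0.1277, 0.2077]
orientation: [-0.005, 0.741, 0.671, -0.003]
wrist_force: [-16.1, 4.9, 6.9]
finger_gap: 0.0109
grip_force: 30.3
clock: 27.55
tcp_pos: [0.6062, 0.122, 0.2486]
orientation: [-0.002, 0.741, 0.671, 0.0]
wrist_force: [-3.8, 4.7, 3.0]
finger_gap: 0.0108
grip_force: 30.0
clock: 27.97
tcp_pos: [0.6097, 0.1218, 0.2494]
orientation: [0.001, 0.741, 0.671, 0.003]
wrist_force: [-3.0, 4.4, 13.4]
finger_gap: 0.0105
grip_force: 31.5
```

```bash
python3 -m inch '[0,1.36,-0.5,0,0,1.39,-0.39,0,0,1.41,-0.23,0,0,1.42,-0.12,0,0,1.43,-0.01,0]'
python3 -m inch '[0,0,0,0,0,0,0,0,0,0,0,0,0,0,0,0,0,0,0,0]'
python3 - <<'E'
from h import *
np.set_printoptions(precision=4,suppress=True)
s=get_state();t=s["tcp_pos"];print(t,s["joint_pos"])
# hinge from staple: staple (x=-.112,y=-.05), hinge at x=+.07
ax=np.array([.0993,.995]);xx=np.array([.995,-.0993]);st=np.array([.4805,.014])
print("start along x",(np.array([.4902,.1323])-st)@xx,"now bar x rel hinge",(t[:2]-st)@xx-.182)
E
```

```text
clock: 28.38
tcp_pos: [0.6779, 0.1154, 0.2597]
orientation: [-0.001, 0.741, 0.671, 0.001]
wrist_force: [-3.2, 5.8, 3.1]
finger_gap: 0.0106
grip_force: 32.0
clock: 28.8
tcp_pos: [0.6799, 0.1151, 0.2594]
orientation: [0.0, 0.741, 0.671, 0.003]
wrist_force: [3.5, 5.3, 1.8]
finger_gap: 0.0104
grip_force: 32.4
[0.6799 0.1151 0.2594] [0.05   0.5498 0.5008 1.517  0.0033 1.72  ]
start along x -0.0020956899999999582 now bar x rel hinge 0.00639552755195083
```

The bar moved 190 mm back and 178 mm up, which puts the lid at about 1.58 rad. I'll release, rise clear and check.

```bash
python3 -m inch '[0,0,0,0,0,0,0,0,0,0,0,0,0,0,0,0,0,0,0,0]' -0.3
python3 -m inch '[0,0,-1,0,0,0,-2,0,0,0,-2,0,0,0,-2,0,0,0,-1,0]'
python3 -m inch '[0,-2,0,0,0,-3,0,0,0,-4,0,0,0,-4,0,0,0,-4,0,0]'
python3 -m inch '[0,0,0,0,0,0,0,0,0,0,0,0,0,0,0,0,0,0,0,0]'
python3 - <<'E'
from h import *
np.set_printoptions(precision=1,suppress=True)
A=eyes.camera_info("scene");B=eyes.camera_info("side")
a=eyes.read_camera("scene")[:,:,::-1];b=eyes.read_camera("side")[:,:,::-1]
cv2.imwrite("pics/sf.png",a);cv2.imwrite("pics/bf.png",b)
ax=np.array([.0993,.995,0]);xx=np.array([.995,-.0993,0]);st=np.array([.4805,.014,0]);h=st+xx*.182+ax*.05;h[2]=.1
def lid(th,r,y): return h+ax*y+r*(-np.cos(th)*xx+np.sin(th)*np.array([0,0,1]))
for th in (1.4,1.57,1.7):
    for I in (A,B): print(th,proj(I,[lid(th,.182,.067),lid(th,.14,-.13),lid(th,.14,.13)]).tolist())
# changes vs start: tray / bystander regions
for n,im in (("scene",a),("side",b)):
    d=cv2.absdiff(cv2.blur(im,(3,3)),cv2.blur(cv2.imread(f"pics/{n}0.png"),(3,3))).max(2)>30
    k,l,s,c=cv2.connectedComponentsWithStats(d.astype(np.uint8))
    for i in range(1,k):
        if s[i,4]>25: print(n,s[i])
E
```

```text
clock: 29.22
tcp_pos: [0.6783, 0.1128, 0.2577]
orientation: [-0.0, 0.742, 0.67, -0.0]
wrist_force: [0.5, 0.1, 0.1]
finger_gap: 0.0297
grip_force: 0.0
clock: 29.63
tcp_pos: [0.6786, 0.1129, 0.3406]
orientation: [0.001, 0.742, 0.67, 0.001]
wrist_force: [-0.3, 0.0, 0.9]
finger_gap: 0.0299
grip_force: 0.0
clock: 30.05
tcp_pos: [0.5074, 0.13, 0.3373]
orientation: [-0.0, 0.742, 0.67, -0.0]
wrist_force: [0.4, 0.3, 0.5]
finger_gap: 0.0296
grip_force: 0.0
clock: 30.47
tcp_pos: [0.5109, 0.13, 0.3377]
orientation: [0.0, 0.742, 0.67, 0.0]
wrist_force: [-0.2, 0.4, -0.5]
finger_gap: 0.0299
grip_force: 0.0
1.4 [[391.87724493703377, 150.06493757672686], [306.000512228202, 194.36679836411568], [417.4623929618501, 160.31513793147087]]
1.4 [[341.5296374754657, 114.7501768249583], [360.760110255828, 171.41482412391395], [339.15447969999764, 116.42254902089539]]
1.57 [[399.8942490702375, 156.91160184982803], [310.77126509837996, 200.6480789555875], [423.77475309611316, 165.5175466927903]]
1.57 [[353.02705072404666, 112.90738122268854], [370.5980276147376, 169.72644040021189], [347.4834370337284, 115.0816
[... 1135 characters left out ...]
8774]
side [124   0  34   8 181]
side [272   0  14  10 118]
side [296   0   5   6  27]
side [55  3  8 13 36]
side [ 135    8   34   81 1508]
side [ 261   10   55   69 1998]
side [ 52  16  15  46 204]
side [296  84   6  11  39]
side [279  86   6  10  34]
side [   0  101   93  179 4805]
side [348 100   9  11  74]
side [ 334  111   42  102 2799]
side [301 161  17  32 178]
side [309 164  44  55 922]
side [283 166  15  23 140]
side [277 190  10   9  66]
side [ 133  193  145   46 2904]
side [310 194   5  14  28]
side [279 202  22  22 248]
side [ 60 207  45  37 927]
side [277 232  15  21 154]
side [ 78 282  19  12 135]
side [ 75 285  17  16 145]
side [100 285  19   7  81]
side [336 339  25  20 300]
```

Run:
```python
from h import *
for n,(x0,x1,y0,y1) in (("sf",(290,440,140,225)),("bf",(320,400,95,200))):
    g=cv2.imread(f"pics/{n}.png").max(2)[y0:y1,x0:x1]
    k,l,s,c=cv2.connectedComponentsWithStats((g<50).astype(np.uint8))
    for i in range(1,k):
        if s[i,4]>6: print(n,s[i]+[x0,y0,0,0,0],c[i]+[x0,y0])
```

```text
sf [422 166   7  10  40] [425.25 171.75]
sf [315 199  12  12 113] [320.25663717 204.42477876]
sf [415 211   7  10  36] [417.80555556 214.77777778]
bf [388 113   5   7  28] [389.82142857 115.78571429]
bf [ 344  118   31   82 1172] [356.60409556 162.04948805]
bf [370 145   3   8  16] [371.25  148.375]
```

The lid's black corners at (315,199) and (422,166) match an upright lid (predicted (311,201) and (424,166) at 1.57 rad). The only change inside the tray is the pin.

```bash
python3 -c "
from workcell import env; print(env.hand_in())"
```

```text
the job is handed in; nothing more can be done
None
```

The job is handed in: the pin is out of the staple and was set down flat in the tray, then the lid was raised to about upright (1.57–1.58 rad by my measurements). The handover gave no verdict, and the final check was numeric because all 10 picture views were used.

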